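# Pop a tin from the counter dispenser and trap it with the other finger

### The job

Press the ejector key of the tea-tin dispenser fully down with one fingertip, with the other finger standing across the chute, so that the tin that pops out is trapped on the chute and does not slide off its end. Do not pinch or lift the tin, and leave the things standing around where they are. Finish while holding: one finger still keeping the key right down, the other still stopping the tin.

Things in the scene. Friction and masses are not known exactly. Their poses are not given: they have to be found in the camera images.
- dispenser: Fixed counter dispenser: grey base 175 x 125 mm, white sloping chute on it, rear hood 109 mm high. Origin on the worktop below the gate, on the chute's centre line; z up; x points level up the chute towards the hood, so the tin slides towards -x (roughly to the robot); y is across the chute, the key lies on the +y side. Its yaw varies.
- chute: Slick white chute, fixed, sloping 22 degrees down to the dispenser's -x. Origin on its floor at the gate, 50 mm above the worktop; x up the slope, y across, z square to the floor. Floor 46 mm wide between walls 6 mm high, 4 mm thick, from x = +73 to its open lower end at x = -105 mm. A hood (outside 35 mm above the floor) covers x = +21 to +74 mm.
- trap_spot (a point): Point on the chute floor, on the centre line, 50 mm down the slope from the gate and 31 mm above the worktop, level with the key's middle: a finger standing here (tip about 10 to 12 mm straight above the floor, beside the pressed key at the same height) stops the tin.
- eject_key: Ejector key with its gate tooth, one part. The key is a flat steel pad 42 mm long (along the chute) x 30 mm wide, beside the chute on its +y side. Body origin and axes are the dispenser's when up. The tooth stands 7 mm out of the chute floor and holds the tin back; it clears the tin when the key is about 7.5 mm down, and rises again if the key is let go.
- key_top (a point): Centre of the key's top face, moves with the key: 55 mm above the worktop when up and 43 mm when right down, 46 mm in -x and 48 mm in +y of the dispenser's origin; 48 mm to the side of trap_spot.
- key_travel (a joint): How far the key is pressed, straight down: 0 up, 0.012 m right down. A spring pushes back with 1.5 N at the top and 5 N at the bottom, plus about 1 N of friction while the tooth slips off the tin.
- tin: Loose metal tin, 44 mm long along the chute, 42 wide, 26 high, about 0.12 kg. Origin at the centre of its underside, axes as the chute's. It starts against the gate (origin 22 mm up the slope from it), rear half under the hood. When the gate opens a spring pusher (about 2 N, 20 mm stroke) drives it out in a fraction of a second; it then slides on by its weight, and off unless stopped.
- pepper_jar: Bystander: small glass spice jar with dark cap, 41 mm across, 105 mm high, loose, standing beside the hood on the -y side. Origin under its middle.
- salt_shaker: Bystander: glass salt shaker with metal top, 44 mm across, 90 mm high, loose, standing behind the key, beside the hood. Origin under its middle.
- tumbler: Bystander: clear drinking glass, 81 mm across, 92 mm high, loose, to the left of the dispenser. Origin under its middle.
- mug: Bystander: white mug, 78 x 116 x 97 mm, loose, to the left. Origin under its middle.
- honey: Bystander: honey jar with yellow lid, 60 mm across, 90 mm high, loose, behind the tumbler. Origin under its middle.
Mind the look-alikes: they are no part of the job. Of the things shaped like the tin, the metal one is meant.

How it is judged:
On the way, in this order (a step that is already met when the one before it is completed fails the run):
1. a finger presses the key (value of joint key_travel above 0.005 m and contact force between the fingers and eject_key above 0.5 N).
2. the tin has popped out past the gate and is stopped on the chute by a finger, the key right down (value of joint key_travel above 0.009 m and x of tin in the frame of chute between -0.075 and 0.004 m and contact force between the fingers and tin above 0.03 N and linear speed of tin below 0.02 m/s), for 0.3 s.
At the end, for the whole second after the job is handed in: A finger holds the key at least 9 of its 12 mm down; the tin has come out at least 18 mm, lies flat on the chute (within 6 mm and 0.2 rad), at rest, stopped by a finger (contact over 0.03 N) with its middle at most 75 mm down the slope from the gate (all of step 2 and contact force between the fingers and eject_key above 0.5 N and z of tin in the frame of chute below 0.006 m and angle between the z axis of tin and the z axis of chute, either way round below 0.2 rad); the arm keeps its last pose, push and grip.
It fails at once if the tin is lifted off the chute (z of tin in the frame of chute above 0.012 m).
It fails at once if the tin slides away off the chute's end (x of tin in the frame of chute below -0.085 m).
It fails at once if the tin is squeezed or rammed (contact force between the fingers and tin above 25 N).
It fails at once if a thing standing around is disturbed (moved over 20 mm) (distance of any of pepper_jar, salt_shaker, tumbler, mug, honey from where it was at the start of the episode above 0.02 m).
It also fails if it takes over 29 s, if anything falls off the work surface, if the arm or the gripper's body presses on something with over 40 N, if the wrist force passes 120 N, or if a joint passes its speed limit or range.

### The arm

A 6-joint arm with a two-finger parallel gripper is mounted at the origin on a cart in front of the work surface, level with it; the furniture and walls round the work are solid. World frame = base frame: x ahead of the robot, y to its left, z up, the work surface at z = 0. Lengths are in m, angles in rad, forces in N, time in s.
With the tool pointing down it reaches from about 0.35 to 0.775 m from the base axis. Payload 7.3 kg.
Tool frame: the origin (TCP) lies midway between the tips of the shut fingers; the grasp point (between the pads) lies grasp_offset behind it (grasp_offset is the distance from the TCP to the grasp point, in m); z points along the fingers, y is the line along which they close (so a half turn about z gives the same grasp; the last joint's range is limited). The gripper opens to 92 mm and grips with 3 to 60 N. Pads are 19 mm wide; open, the fingers measure 130 mm over their backs; the gripper's body (75 mm by 190 mm) begins 47 mm behind the grasp point.
Start: joints at [-0.146, 0.342, 1.524, -0, 1.275, -0.146], TCP at [0.525, 0, 0.227] pointing down, gripper open.
Joint ranges: [-2.53, 2.53], [-0.77, 2.02], [0.04, 2.7], [-1, 4.14], [0.28, 2.66], [-3.11, 3.11]. Speed limits (rad/s): [2.57, 2.57, 3.14, 3.14, 3.14, 3.14].

### API

Orientations are given as [roll, pitch, yaw] about the fixed x, y, z axes, in that order (R = Rz(yaw) Ry(pitch) Rx(roll)).
In Python, from cell import * gives the robot as it stands.
- The arm moves only by the tool step_arm, never from a script. Its argument "plan" is a list of rows, each a list of 5 numbers: the closure, from -1 (fully open) to 1 (shut), then the shift along the tool's x, y, z in m, then the turn about the tool's z in rad. In form: [[hand, x, y, z, twist], ...]. A call has 1 to 20 rows; each row is the pose to reach, as a shift and turn from the pose commanded when the call began, along the tool's axes at that moment; what a row does not reach only later rows make up. A row lasts 1/8 s, in which the tool goes at most 62.5 mm and 10.7 degrees, less where a joint would pass 70% of its speed; a pose out of reach is approached as far as the arm can. A call with a gripper value outside its range is refused whole. The fingers move at their own pace and stop on an object; "grip_force" is the grip in N (left out, the last holds). Time passes only in rows, so rows that repeat a pose let the fingers close. It gives the time, the measured TCP pose, the force, the opening and the grip force at its end, in the units of the state.
- observe(): the state, without advancing time (a new reading comes with each control period).
- read_camera(name): name is "scene" or "side" or "wrist"; returns a dict with "img" (480x640x3 uint8, red, green, blue), "range_z" (480x640 float32, m along the optical axis (not along the pixel's ray), 0 where there is no reading), "fx", "fy", "cx", "cy" (pixels), "R" (3x3) and "t" (3): a world point X has camera coordinates R X + t; the wrist camera has in their place "T_tool_cam" (4x4, takes a point from camera to tool coordinates, whose origin is the TCP and whose axes are the flange's). Camera axes: x right, y down, z forward; pixel columns grow to the right and rows downward; lengths in m; the calibration is good to about 2 mm. The wrist camera is an equidistant fisheye: a pixel r from the principal point sees the ray r / f radians off the axis. A picture is of the moment at which its call begins: read the wrist's pose just before it.
- hand_in(): hands the job in; it is judged then, once.
The state is a dict: "time": time; "qpos": joint angles; "qvel": joint speeds; "joint_efforts": joint torques, N m; "tool_pos": TCP position; "tool_rot": TCP orientation; "contact_force": force on the tool from outside, world axes, zero at the start; "torque": the same for the moment, N m; "opening": finger opening in m; "grip_force": force on a finger pad.
Only numpy, scipy, OpenCV 4.12 (cv2) and the standard library are available. Lean on these libraries where they do the work, as an engineer would, in place of code of your own. Each camera call takes 0.05 s, during which the arm holds its last target. There are 200 camera calls.

## Working session

There is one attempt and no reset: what is moved stays moved. The work goes in short steps, Python scripts to look and compute and a tool call to move; the robot and the scene stay as the last step left them, time stands still between calls to the robot, and variables do not carry over. Pictures are saved under pics/ and viewed, at most 10 in all, crops included, and the job is handed in when it is done.

Besides the shell and the picture viewer there is one more tool, called as name([rows], argument=value, ...), one row to a line, values as JSON. step_arm: Moves the arm, as the interface text tells. Its arguments: {"type":"object","properties":{"plan":{"type":"array","items":{"type":"array","items":{"type":"number"}}},"grip_force":{"type":"number"}},"required":["plan"]}

```bash
mkdir -p pics
python3 - <<'E'
from cell import *
import cv2,numpy as np
for n in ("scene","side"):
    c=read_camera(n); cv2.imwrite(f"pics/{n}0.png",c["img"][:,:,::-1]); np.savez(f"{n}0.npz",**c)
    print(n,c["fx"],c["cx"],c["cy"],np.round(-c["R"].T@c["t"],3))
s=observe();print(s)
E
```

```text
scene 478.3065361011358 325.19560507780943 238.7026287394886 [-0.152 -0.578  0.806]
side 532.909639925077 318.21509106770134 230.78313790382728 [ 0.061 -0.951  0.509]
{'time': 0.1, 'qpos': array([-1.45998865e-01,  3.42673637e-01,  1.52491831e+00, -2.06175140e-05,
        1.27543428e+00, -1.45983151e-01]), 'qvel': array([-4.06136102e-04, -5.89607949e-04, -1.83110722e-03, -9.86842102e-05,
       -9.74434502e-04, -3.79878415e-04]), 'joint_efforts': array([ 1.49919495e-03, -4.32001984e+01, -2.44694173e+01,  7.19219679e-02,
        5.25739230e-02, -9.79429342e-05]), 'tool_pos': array([5.24626403e-01, 7.14488278e-05, 2.26104898e-01]), 'tool_rot': array([-3.14017146e+00, -1.89028517e-04,  1.57078649e+00]), 'contact_force': array([-0.08755346,  0.75533123, -0.12427   ]), 'torque': array([-0.00743672, -0.00534636,  0.02981009]), 'grip_force': 0.0, 'opening': 0.09202187116054852}
```

View pics/scene0.png

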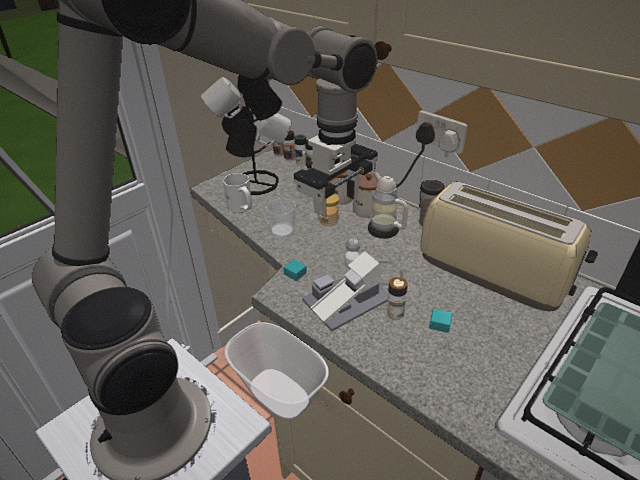

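View pics/side0.png

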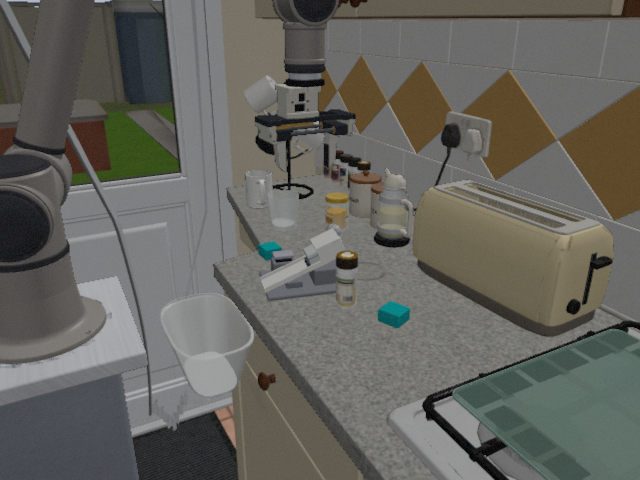

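The scene picture shows the dispenser at about (345,290), with the key at (322,284), the hood at (365,268), the pepper jar at (397,298) and the salt shaker at (353,250). The two teal blocks at (295,269) and (441,320) are shaped like the tin, but the metal one is in the chute. I'll confirm that in an enlarged crop and measure from depth.

Run:
```python
from cell import *
import cv2,numpy as np
c=np.load("scene0.npz")
cv2.imwrite("pics/crop1.png",cv2.resize(c["img"][230:340,280:420,::-1],None,fx=5,fy=5,interpolation=cv2.INTER_CUBIC))
s=observe();w=read_camera("wrist");cv2.imwrite("pics/w0.png",w["img"][:,:,::-1]);np.savez("w0.npz",**w)
print(s["tool_pos"],s["tool_rot"],w["fx"],w["cx"],w["cy"],w["T_tool_cam"].round(4))
# scene cloud: region
def cloud(c):
    v,u=np.mgrid[:480,:640];z=c["range_z"];P=np.stack([(u-c["cx"])/c["fx"]*z,(v-c["cy"])/c["fy"]*z,z],-1)
    return (P-c["t"])@c["R"]
P=cloud(c)
for (u,v) in [(305,297),(333,327),(389,297),(322,284),(320,281),(345,295),(365,265),(352,262),(353,245),(397,283),(397,315),(328,310),(283,215)]:
    print((u,v),P[v,u].round(3),c["img"][v,u])
```

```text
[5.24626403e-01 7.14488278e-05 2.26104898e-01] [-3.14017146e+00 -1.89028517e-04  1.57078649e+00] 371.64829954431775 320.91101334321354 246.08461697238357 [[-5.000e-04 -9.518e-01 -3.067e-01  8.230e-02]
 [ 1.000e+00 -6.000e-04  2.000e-04  4.000e-04]
 [-3.000e-04 -3.067e-01  9.518e-01 -1.576e-01]
 [ 0.000e+00  0.000e+00  0.000e+00  1.000e+00]]
(305, 297) [0.429 0.018 0.007] [112 111 117]
(333, 327) [ 0.399 -0.097  0.01 ] [115 116 120]
(389, 297) [ 0.503 -0.17   0.071] [109 105 105]
(322, 284) [ 0.451 -0.019  0.055] [165 160 174]
(320, 281) [ 0.456 -0.008  0.056] [162 158 170]
(345, 295) [ 0.47  -0.073  0.041] [209 206 202]
(365, 265) [ 0.526 -0.084  0.101] [207 202 197]
(352, 262) [ 0.519 -0.052  0.096] [208 204 198]
(353, 245) [ 0.582 -0.004  0.085] [130 127 128]
(397, 283) [ 0.519 -0.177  0.105] [192 179 158]
(397, 315) [ 0.508 -0.191  0.025] [96 93 90]
(328, 310) [ 0.423 -0.061  0.02 ] [210 205 202]
(283, 215) [0.558 0.216 0.09 ] [136 136 135]
```

View pics/crop1.png

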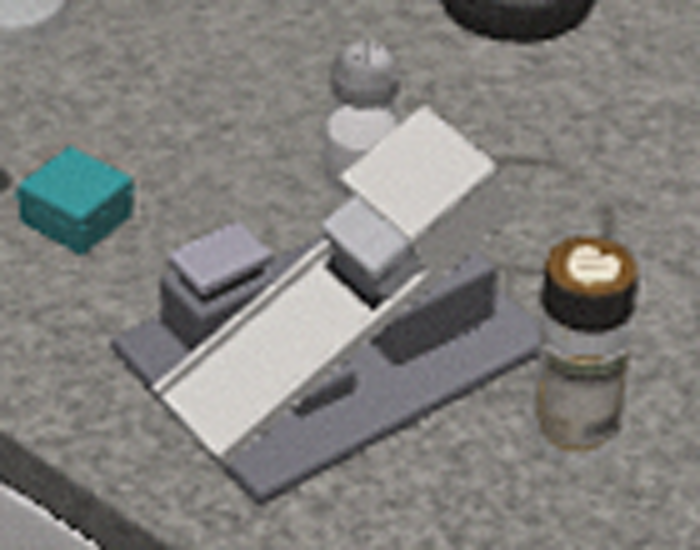

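View pics/w0.png

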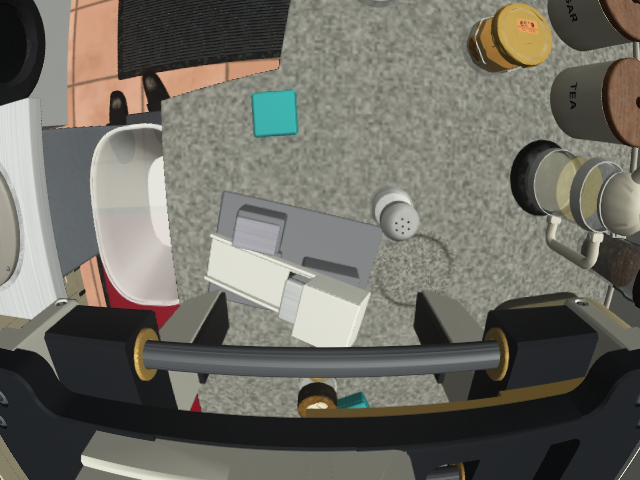

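The crop shows the metal tin at crop (370,240), half under the white hood and held at the gate. That is the one meant; the teal blocks at (295,269) and (441,320) stand on the worktop. In the wrist view the key is at (258,232), the chute runs from (230,265) to (290,290), and the salt shaker is at (395,215).

```bash
cat > h.py <<'E'
import cv2,numpy as np
from scipy.spatial.transform import Rotation as Ro
def cloud(c):
    v,u=np.mgrid[:480,:640];z=c["range_z"];P=np.stack([(u-c["cx"])/c["fx"]*z,(v-c["cy"])/c["fy"]*z,z],-1)
    return (P-c["t"])@c["R"]
def wray(w,pos,rot,uv):
    uv=np.atleast_2d(uv).astype(float);d=(uv-[w["cx"],w["cy"]])
    r=np.linalg.norm(d,axis=1);th=r/w["fx"]
    D=np.c_[d/np.maximum(r,1e-9)[:,None]*np.sin(th)[:,None],np.cos(th)]
    R=Ro.from_euler("xyz",rot).as_matrix();T=w["T_tool_cam"]
    return R@T[:3,3]+pos, D@T[:3,:3].T@R.T
def onplane(o,D,z): return o+D*((z-o[2])/D[:,2])[:,None]
E
python3 - <<'E'
from h import *
c=np.load("scene0.npz");P=cloud(c);im=c["img"].astype(int)
reg=np.zeros((480,640),bool);reg[230:340,295:392]=1
wh=reg&(im.min(2)>185)&(im[...,0]-im[...,2]>3)&(P[...,2]>.003)&(P[...,2]<.13)
hood=wh&(P[...,2]>.085)
key=reg&(im[...,2]-im[...,0]>4)&(im[...,2]-im[...,1]>8)&(im[...,0]>140)
print(wh.sum(),hood.sum(),key.sum())
# chute floor plane
f=wh&(P[...,2]<.06);F=P[f];m=F.mean(0)
for _ in range(4):
    m=F.mean(0);n=np.linalg.svd(F-m,full_matrices=0)[2][2];n*=np.sign(n[2]);F=F[abs((F-m)@n)<.003]
print("floor n",n,np.degrees(np.arccos(n[2])),"yaw of x",np.degrees(np.arctan2(-n[1],-n[0])),"mean",m,len(F))
for nm,M in(("key",key),("hood",hood)):
    Q=P[M];r=cv2.minAreaRect(Q[:,:2].astype(np.float32)*1000);print(nm,r,np.median(Q,0).round(4))
r=cv2.minAreaRect(F[:,:2].astype(np.float32)*1000);print("floor",r)
# wrist: key
w=np.load("w0.npz");wi=w["img"].astype(int);pos=[.52463,.00007,.2261];rot=[-3.14017,-.0002,1.57079]
wr=np.zeros((480,640),bool);wr[200:265,225:290]=1
k=wr&(wi[...,2]-wi[...,1]>7)&(wi[...,0]>135)
v,u=np.nonzero(k);o,D=wray(w,pos,rot,np.c_[u,v]);Q=onplane(o,D,.055);print("wkey",len(Q),cv2.minAreaRect(Q[:,:2].astype(np.float32)*1000))
# base outline corners guess & hood corners by eye
for uv in [(222,192),(382,226)]:
    o,D=wray(w,pos,rot,uv);print(uv,onplane(o,D,.010))
v,u=np.nonzero(wr);Pw=None
print("wi key px",wi[232,258],wi[205,260],"range",w["range_z"][232,258])
E
```

```text
1091 394 134
floor n [-0.33732507  0.13593052  0.93152278] 21.32655356969302 yaw of x -21.947756054907558 mean [ 0.44573084 -0.05713165  0.0294667 ] 485
key ((461.81591796875, -14.052322387695312), (28.18955421447754, 40.126258850097656), 72.63771057128906) [ 0.4617 -0.0124  0.0557]
hood ((526.8698120117188, -78.78666687011719), (54.290435791015625, 47.48995590209961), 78.08190155029297) [ 0.5268 -0.0785  0.1007]
floor ((445.912353515625, -58.962013244628906), (46.39405822753906, 89.9661865234375), 76.0343246459961)
wkey 0 ((0.0, 0.0), (0.0, 0.0), 0.0)
(222, 192) [[0.42190817 0.02114184 0.01      ]]
(382, 226) [[ 0.58880259 -0.01585406  0.01      ]]
wi key px [167 166 171] [132 134 135] range 0.34172127
```

Three estimates agree: yaw is about -13°, the origin about (0.497,-0.072), the key (0.462,-0.0145) and the trap spot (0.4515,-0.061). The finger midpoint is therefore about (0.457,-0.038). I'll move above it with the tool turned so its y runs across the chute and an opening of about 34 mm.

step_arm([
  [0.26,-0.038,-0.068,0.05,-1.344],
  [0.26,-0.038,-0.068,0.09,-1.344],
  [0.26,-0.038,-0.068,0.09,-1.344],
  [0.26,-0.038,-0.068,0.09,-1.344],
  [0.26,-0.038,-0.068,0.09,-1.344],
  [0.26,-0.038,-0.068,0.09,-1.344],
  [0.26,-0.038,-0.068,0.09,-1.344],
  [0.26,-0.038,-0.068,0.09,-1.344],
  [0.26,-0.038,-0.068,0.09,-1.344],
  [0.26,-0.038,-0.068,0.09,-1.344],
  [0.26,-0.038,-0.068,0.09,-1.344],
])

```text
time: 1.52
tool_pos: [0.457, -0.038, 0.1367]
tool_rot: [-3.142, 0.0, 2.914]
contact_force: [-0.4, -0.4, 0.3]
opening: 0.0336
grip_force: 0.0
```

Run:
```python
from cell import *
from h import *
import cell
print(getattr(cell,"grasp_offset",None))
s=observe();w=read_camera("wrist");cv2.imwrite("pics/w1.png",w["img"][:,:,::-1]);np.savez("w1.npz",pos=s["tool_pos"],rot=s["tool_rot"],**w)
print(s["time"],s["tool_pos"],s["tool_rot"],s["opening"],s["contact_force"])
c=read_camera("scene");np.savez("scene1.npz",**c)
# project tips region of tool
c2=read_camera("side");cv2.imwrite("pics/s1.png",cv2.resize(c2["img"][150:330,200:420,::-1],None,fx=3.3,fy=3.3,interpolation=cv2.INTER_CUBIC))
```

```text
0.0188
1.525 [ 0.45702928 -0.03799704  0.13674519] [-3.14158851e+00  1.13472016e-04  2.91367173e+00] 0.03363947241159975 [-0.35772911 -0.36024231  0.27061543]
```

View pics/w1.png

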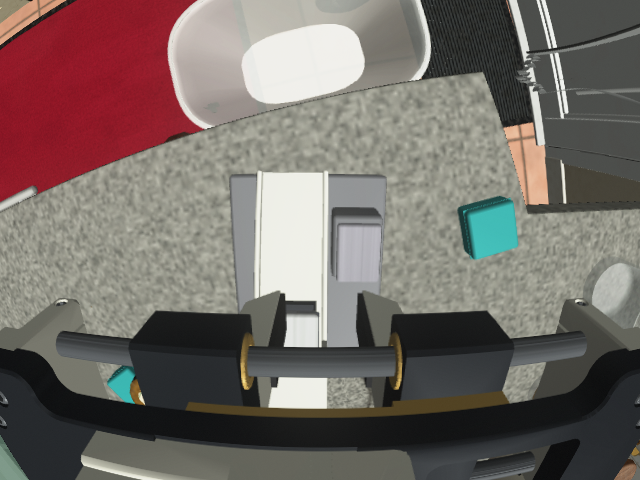

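View pics/s1.png

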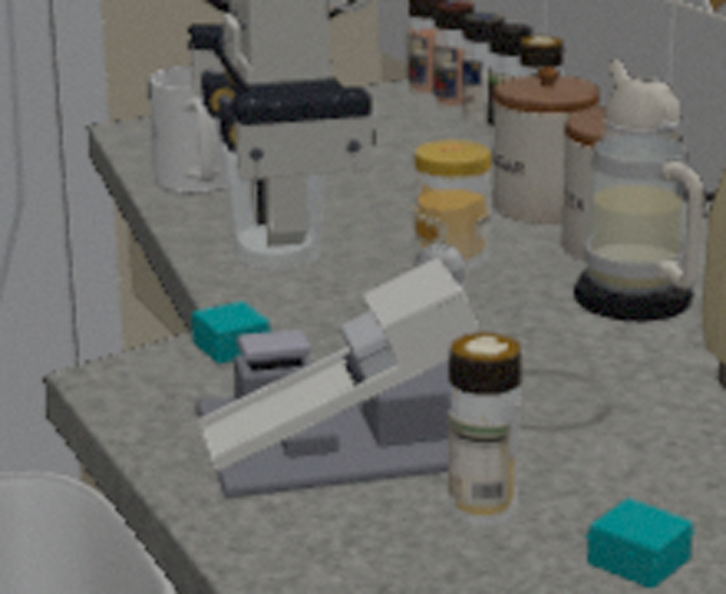

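The wrist view shows the chute running parallel to the image column axis (walls at u≈260 and 326), the key top at (336–382, 222–283) and the fingertips at (280,293) and (362,293). The side crop shows the tool above the dispenser with the tin still at the gate. I'll refine key and chute from this view.

Run:
```python
from h import *
w=np.load("w1.npz");im=w["img"].astype(int);print(im[250,360],im[215,357],im[290,360])
pos,rot=w["pos"],w["rot"];R=Ro.from_euler("xyz",rot).as_matrix()
def tool(uv,z):
    o,D=wray(w,pos,rot,uv);return (onplane(o,D,z)-pos)@R
k=np.zeros((480,640),bool);k[214:290,328:388]=1
k&=(im.min(2)>130)&(im[...,2]-im[...,1]>3)
n,l,st,ce=cv2.connectedComponentsWithStats(k.astype(np.uint8));i=1+st[1:,4].argmax();print(st[i])
v,u=np.nonzero(l==i);Q=tool(np.c_[u,v],.055);print("key tool",cv2.minAreaRect(Q[:,:2].astype(np.float32)*1000))
# chute outer edges: white run per row; z of wall top along chute via tool x
for v in (185,200,220,240,260,280):
    row=im[v,235:335].min(1)>170; uu=235+np.nonzero(row)[0]; a,b=uu.min()-.5,uu.max()+.5
    z=.035
    for _ in range(5):
        A=tool([(a,v),(b,v)],z); 
        # dispenser x ~ -46.5 - toolx*1000 (tool x points to -x_disp)
        z=.05+(-.0465-A[:,0].mean())*np.tan(np.radians(22))+.006/np.cos(np.radians(22))
    print(v,a,b,(A*1000).round(1).tolist())
# tips
for uv in [(280,293),(362,293)]:
    print(uv,(tool(uv,pos[2])*1000).round(1))
# end of chute
print("end",tool([(292,172)],.05-.0985*np.tan(np.radians(22))+.001)*1000)
```

```text
[182 181 187] [78 80 79] [155 158 159]
[ 337  225   44   57 2333]
key tool ((0.11663055419921875, 24.701156616210938), (40.482017517089844, 29.03154945373535), 0.5222095847129822)
185 256.5 328.5 [[42.7, -49.3, 116.2], [42.2, 4.6, 116.2]]
200 255.5 328.5 [[32.0, -49.7, 111.9], [31.6, 4.5, 111.9]]
220 255.5 327.5 [[18.0, -49.4, 106.3], [17.8, 3.7, 106.3]]
240 254.5 327.5 [[4.3, -49.9, 100.8], [4.2, 3.7, 100.8]]
260 254.5 327.5 [[-9.4, -49.7, 95.3], [-9.3, 3.7, 95.3]]
280 254.5 326.5 [[-22.9, -49.6, 89.9], [-22.7, 2.9, 89.9]]
(280, 293) [[  9.  -20.3  -0. ]]
(362, 293) [[ 8.9 18.2 -0. ]]
end [[ 50.97999976 -23.12725414 125.5360815 ]]
```

Key centre is at tool (0, +24.7 mm) and chute centre at -23 mm, so I only need +1 mm in y. Descending to just above the key.

step_arm([
  [0.26,0,0.001,0.04,0],
  [0.26,0,0.001,0.07,0],
  [0.26,0,0.001,0.076,0],
  [0.26,0,0.001,0.076,0],
])

```text
time: 2.17
tool_pos: [0.4575, -0.0371, 0.0611]
tool_rot: [-3.142, 0.0, 2.915]
contact_force: [0.4, 0.7, 0.1]
opening: 0.034
grip_force: 0.0
```

Run:
```python
from cell import *
from h import *
s=observe();print(s["tool_pos"],s["contact_force"],s["opening"])
c=read_camera("scene");cv2.imwrite("pics/c2.png",cv2.resize(c["img"][220:340,280:420,::-1],None,fx=5,fy=5,interpolation=cv2.INTER_CUBIC))
```

```text
[ 0.45749575 -0.03706754  0.06105385] [0.38782064 0.68386983 0.05151417] 0.03398979155122165
```

View pics/c2.png

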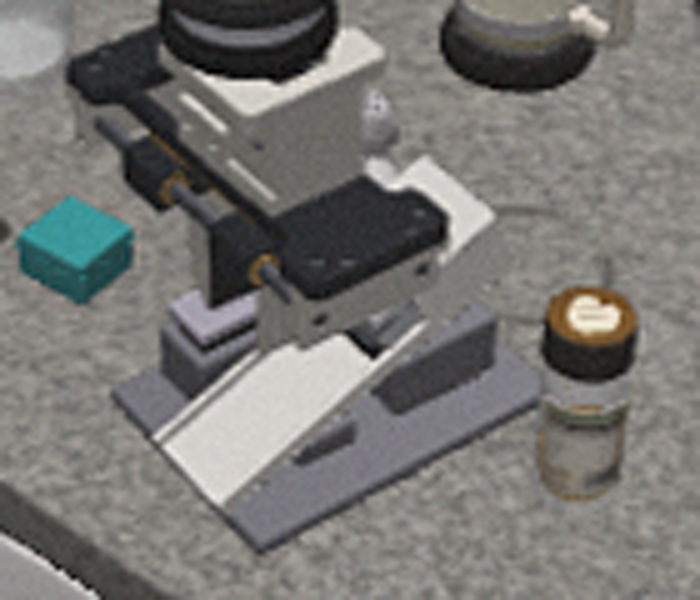

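The crop shows one finger over the key at crop (230,300) and the other over the chute's middle at (290,340), with the jar and shaker clear. Now pressing.

step_arm([
  [0.26,0,0,0.008,0],
  [0.26,0,0,0.014,0],
  [0.26,0,0,0.018,0],
  [0.26,0,0,0.019,0],
  [0.26,0,0,0.019,0],
  [0.26,0,0,0.019,0],
  [0.26,0,0,0.019,0],
  [0.26,0,0,0.019,0],
])

```text
time: 3.22
tool_pos: [0.4584, -0.0372, 0.0429]
tool_rot: [3.141, 0.003, 2.915]
contact_force: [-0.2, 0.5, 13.8]
opening: 0.0339
grip_force: 7.0
```

Run:
```python
from cell import *
from h import *
s=observe();print(s["time"],s["tool_pos"],s["contact_force"],s["torque"],s["opening"])
c=read_camera("side");a=cv2.resize(c["img"][210:310,240:365,::-1],None,fx=3.2,fy=4,interpolation=cv2.INTER_CUBIC)
c=read_camera("scene");b=cv2.resize(c["img"][230:330,290:415,::-1],None,fx=3.2,fy=4,interpolation=cv2.INTER_CUBIC)
cv2.imwrite("pics/c3.png",np.hstack([a,b]))
```

```text
3.225 [ 0.45837206 -0.03722371  0.04285387] [-0.17299951  0.54156233 13.80427799] [ 0.33591046 -0.13735911 -0.07007592] 0.03385357103868386
```

View pics/c3.png

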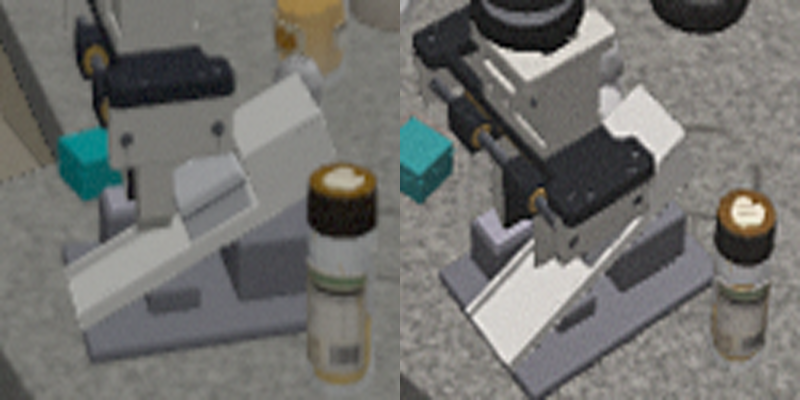

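The tip stands at z = 42.9 mm with 13.8 N, so the key is bottomed out. In the side crop the tin (210,190) has slid out flat against the trap finger (155,195). I'll hold briefly, then hand in.

step_arm([
  [0.26,0,0,0,0],
  [0.26,0,0,0,0],
  [0.26,0,0,0,0],
  [0.26,0,0,0,0],
  [0.26,0,0,0,0],
])

```text
time: 3.95
tool_pos: [0.4584, -0.0372, 0.0429]
tool_rot: [3.142, 0.003, 2.915]
contact_force: [-0.1, -0.3, 13.1]
opening: 0.0339
grip_force: 7.0
```

```bash
python3 -c "
from cell import *
s=observe();print(s['tool_pos'],s['contact_force']);print(hand_in())"
```

```text
[ 0.45837765 -0.03723103  0.0428715 ] [-0.05930103 -0.31637004 13.07093504]
the job is handed in; nothing more can be done
None
```

I handed the job in at about 4 s with the key pressed right down (fingertip at 42.9 mm, about 13 N) and the tin lying flat on the chute against the other finger; no verdict came back, and the jars and glasses weren't touched.

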